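# Shut the nut hopper and fill it

### The arm

A 6-joint arm with a two-finger parallel gripper is mounted at the origin on a cart in front of the work surface, level with it; the furniture and walls round the work are solid. World frame = base frame: x ahead of the robot, y to its left, z up, the work surface at z = 0. Lengths are in mm, angles in rad, forces in N, time in s.
With the tool pointing down it reaches from about 275 to 750 mm from the base axis. Payload 10.2 kg.
Tool frame: the origin (TCP) lies at the centre of the arm's flange, where the gripper is bolted on; the fingertips stand 173 mm ahead of it and the grasp point (between the pads) lies 155 mm ahead of it; z points along the fingers, y is the line along which they close (so a half turn about z gives the same grasp; the last joint's range is limited). The gripper opens to 85 mm and grips with 20 to 120 N. Pads are 22 mm wide; open, the fingers measure 114 mm over their backs; the gripper's body (76 mm by 85 mm) begins 54 mm behind the grasp point. The pads swing forward as they close: fully open they stand 13 mm farther back than shut.
Start: joints at [0.962, 0.313, 1.498, -0, 1.331, -0.223], TCP at [197.571, 486.413, 404.694] pointing down, gripper open.
Joint ranges: [-2.94, 2.94], [-0.97, 2.17], [0.19, 2.56], [-1.23, 4.37], [0.02, 3.11], [-2.88, 2.88]. Speed limits (rad/s): [2.39, 2.39, 3.01, 3.14, 3.14, 3.14].

### API

Orientations are given as a unit quaternion [w, x, y, z].
In Python, from rig import status, capture, camera_info, ticket gives the robot as it stands.
- The arm moves only by the shell command python3 -m crank 'ROWS' [FORCE]. ROWS is JSON, a list of rows, each a list of 7 numbers: the shift along the tool's x, y, z as a fraction of full scale, then the turn, a rotation vector about the tool's x, y, z as a fraction of full scale, then the closure, from 0 (fully open) to 1 (shut). A call has 1 to 12 rows; each row is the pose to reach, as a shift and turn from the pose commanded when the call began, along the tool's axes at that moment; what a row does not reach only later rows make up. Full scale, the value 1, is 0.1 m for a shift and 45 degrees for a turn. A row lasts 1/10 s, in which the tool goes at most 50 mm and 8.59 degrees, less where a joint would pass 70% of its speed; a pose out of reach is approached as far as the arm can. A call with a number of a shift or a turn outside -1 to 1 is refused whole. A call with a gripper value outside its range is refused whole. The fingers move at their own pace and stop on an object; FORCE is the grip in N (left out, the last holds). Time passes only in rows, so rows that repeat a pose let the fingers close. It gives the time, the measured TCP pose, the force, the opening and the grip force at its end, in the units of the state.
- status.sense(): the state, without advancing time (a new reading comes with each control period).
- capture(name): name is "side" or "top" or "wrist"; returns (picture, depth): 400x640x3 uint8, red, green, blue; 400x640 float32, mm along the optical axis (not along the pixel's ray), 0 where there is no reading.
- camera_info(name): a dict with "K" (3x3 intrinsics, pixels), "camera_from_world" (4x4, takes a point from world to camera coordinates). Camera axes: x right, y up, looking along -z (the intrinsics and any distortion apply to the point x, -y, -z); pixel columns grow to the right and rows downward; lengths in mm; the calibration is good to about 2 mm. The wrist camera is an equidistant fisheye: a pixel r from the principal point sees the ray r / f radians off the axis. A picture is of the moment at which its call begins: read the wrist's pose just before it. camera_info takes no time and is no camera call; for the wrist camera it gives the pose at the moment of the call.
- ticket.finish_job(): hands the job in; it is judged then, once.
The state is a dict: "time_s": time; "joints": joint angles; "dq": joint speeds; "tau": joint torques, N m; "eef_pos": TCP position; "ee_rot": TCP orientation; "force": force on the tool from outside, world axes, zero at the start; "wrist_torque": the same for the moment, N m; "grip_width": opening from 0.0 (shut) to 1.0 (fully open); "grip_force": force on a finger pad.
Only numpy, scipy, OpenCV 4.12 (cv2) and the standard library are available. Lean on these libraries where they do the work, as an engineer would, in place of code of your own. Each camera call takes 0.05 s, during which the arm holds its last target. There are 200 camera calls.

### The job

Close the outlet of the steel hopper by sliding the loose gate plate fully home into its slot. Then carry the scoop tray to the hopper and tip it over the mouth so that all six walnuts end up in the hopper above the gate, and stand the empty tray upright on the worktop again. Do not knock over or shift the stamp pad or the hand stamp.

Things in the scene. Friction and masses are not known exactly. Their poses are not given: they have to be found in the camera images.
- hopper: Steel nut-dispenser hopper on a grey base, fixed. Origin on the worktop under its 64 x 64 mm outlet; z up. Upright front with the gate slot faces -x; the other three funnel sides slope. Without the gate, nuts fall through the outlet. The gate slides in along +x, to a stop at x = +42 mm; fully home the gate's origin is at about x = -48, y = 0, z = 70 mm, its axes parallel to the hopper's.
- mouth (a point): Centre of the hopper's open top, at hopper x = 48, y = 0, z = 165 mm. The mouth spans hopper x = -34 to +130 mm and y = -90 to +90 mm; its rim is a bar of 3.5 mm radius. Axes as the hopper's.
- slot (a point): Middle of the floor of the gate slot where its roof begins: hopper x = -38, y = 0, z = 70 mm; axes as the hopper's. Slot 10 mm high, 80 mm wide, 80 mm deep from here. The floor runs 52 mm forward (-x) unroofed, as two ledges at |y| = 32 to 58 mm; side guides 10 mm high on them keep 80 mm between, flaring to 100 mm over the front 26 mm.
- gate: Slide gate: flat aluminium plate 180 x 76 x 6 mm (x, y, z), about 0.09 kg, at the start flat on the worktop. Origin at the centre of its underside. The front (+x) end, which goes in first, has tapered corners; the upright grip is near the rear end.
- gate_grip (a point): Grip point on the gate's upright black grip, at gate x = -70, y = 0, z = 35 mm. The grip is 40 mm long (x), 14 mm thick (y), and stands from the plate's top (z = 6) up to z = 52 mm. Axes as the gate's.
- scoop_tray: White scoop tray, about 0.22 kg, with six walnuts. Origin on the underside below the handle; z up. Floor 4 mm thick, flat from x = -35 to +65 mm, then towards -x a 20 degree ramp up to the open lip. Tipped lip down by 50 to 60 degrees all nuts roll out. Back wall at x = +69 mm, 53 mm high; sides at |y| = 60 to 64 mm.
- tray_handle (a point): Middle of the tray's fixed arch handle: a straight bar along the tray's y, 14 mm wide (x), 22 mm high (z), free from y = -60 to +60 mm between its posts. At tray x = 0, y = 0, z = 105 mm; axes as the tray's.
- tray_lip (a point): Middle of the tray's open pouring lip, at tray x = -80, y = 0, z = 20 mm; the lip is 120 mm wide along the tray's y. Axes as the tray's.
- nut_1: A walnut in its shell, 38 mm long, 33 mm thick, 14 g; origin at its centre. Starts in the scoop tray.
- nut_2: A walnut in its shell, 38 mm long, 33 mm thick, 14 g; origin at its centre. Starts in the scoop tray.
- nut_3: A walnut in its shell, 38 mm long, 33 mm thick, 14 g; origin at its centre. Starts in the scoop tray.
- nut_4: A walnut in its shell, 38 mm long, 33 mm thick, 14 g; origin at its centre. Starts in the scoop tray.
- nut_5: A walnut in its shell, 38 mm long, 33 mm thick, 14 g; origin at its centre. Starts in the scoop tray.
- nut_6: A walnut in its shell, 38 mm long, 33 mm thick, 14 g; origin at its centre. Starts in the scoop tray.
- ink_pad: Bystander: closed stamp pad in a flat dark tin, 56 x 70 x 13 mm, loose on the worktop; origin at the centre of its underside.
- date_stamp: Bystander: small wooden hand stamp standing upright, 24 mm across, 64 mm high, loose; origin at the centre of its underside.

How it is judged:
By the outcome, as a careful person would: the job done as asked, in the order asked, and still so for the second after the job is handed in, with the robot touching nothing.
It also fails if it takes over 64 s, if anything falls off the work surface, if the arm or the gripper's body presses on something with over 40 N, if the wrist force passes 120 N, or if a joint passes its speed limit or range.

## Working session

There is one attempt and no reset: what is moved stays moved. The work goes in short steps, Python scripts to look and compute and a shell command to move; the robot and the scene stay as the last step left them, time stands still between calls to the robot, and variables do not carry over. Pictures are saved under pics/ and viewed, at most 13 in all, crops included, and the job is handed in when it is done.

```bash
ls; mkdir -p pics; cat > h.py <<'E'
import numpy as np,cv2
from scipy.spatial.transform import Rotation as R
from rig import status,capture,camera_info
def cloud(name,d,info=None):
    i=info or camera_info(name);K=np.array(i["K"]);T=np.linalg.inv(np.array(i["camera_from_world"]))
    v,u=np.mgrid[:d.shape[0],:d.shape[1]]
    x=(u-K[0,2])/K[0,0];y=(v-K[1,2])/K[1,1]
    P=np.stack([x*d,-y*d,-d,np.ones_like(d)],-1)@T.T
    P=P[...,:3];P[d==0]=np.nan
    return P
E
python3 - <<'E'
from h import *
for n in("top","side"):
    i=camera_info(n);print({k:v for k,v in i.items()})
    p,d=capture(n);cv2.imwrite(f"pics/{n}0.png",p[...,::-1]);np.save(f"{n}0.npy",d)
    print(n,(d>0).mean(),d[d>0].min(),d.max())
s=status.sense();print(s)
E
```

```text
pics
{'K': array([[425.37546162,   0.        , 317.46594394],
       [  0.        , 425.37546162, 197.72088403],
       [  0.        ,   0.        ,   1.        ]]), 'camera_from_world': array([[-1.13981707e-02, -9.99621964e-01,  2.50202220e-02,
         2.37936274e+01],
       [ 9.93057621e-01, -8.38659894e-03,  1.17329565e-01,
        -5.31459544e+02],
       [-1.17075375e-01,  2.61838646e-02,  9.92777801e-01,
        -1.14255944e+03],
       [ 0.00000000e+00,  0.00000000e+00,  0.00000000e+00,
         1.00000000e+00]])}
top 0.996015625 604.41895 2042.2086
{'K': array([[503.66454614,   0.        , 319.85545895],
       [  0.        , 503.66454614, 204.75323364],
       [  0.        ,   0.        ,   1.        ]]), 'camera_from_world': array([[-9.99805325e-01, -1.91451909e-02, -4.77217699e-03,
         4.99554538e+02],
       [ 7.06864530e-03, -5.73355490e-01,  8.19276215e-01,
        -8.46349836e+01],
       [-1.84213534e-02,  8.19082989e-01,  5.73379203e-01,
        -1.36695375e+03],
       [ 0.00000000e+00,  0.00000000e+00,  0.00000000e+00,
         1.00000000e+00]])}
side 0.99446484375 621.80804 3099.313
{'time_s': 0.1, 'joints': array([ 9.61560084e-01,  3.13417598e-01,  1.49830448e+00,  4.03072123e-06,
        1.33097314e+00, -2.23416423e-01]), 'dq': array([-6.86939670e-04, -1.12731828e-03, -1.22613070e-03, -1.08926056e-03,
        1.06145369e-03, -2.26327102e-05]), 'tau': array([ 3.17573657e-03, -4.12904835e+01, -2.60142875e+01, -1.33938324e-04,
        3.09826639e-03,  8.00057160e-05]), 'eef_pos': array([197.5778044 , 486.38744716, 404.20145566]), 'ee_rot': array([-2.24729879e-04,  1.91716077e-01,  9.81450275e-01, -5.03398941e-04]), 'force': array([0.19223016, 0.21316312, 0.23479584]), 'wrist_torque': array([ 0.05972751, -0.01969491, -0.04818495]), 'grip_force': 0.0, 'grip_width': 1.002927664171297}
```

View pics/top0.png

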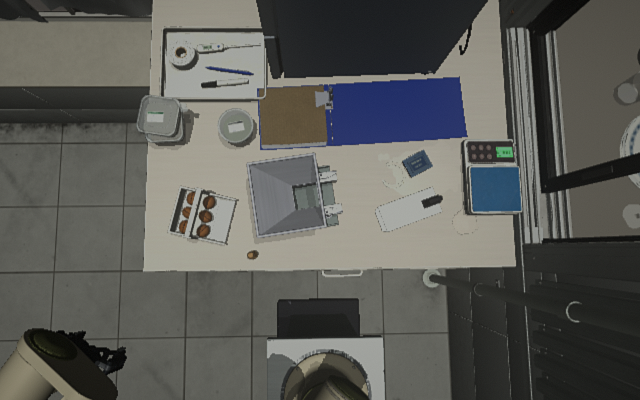

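View pics/side0.png

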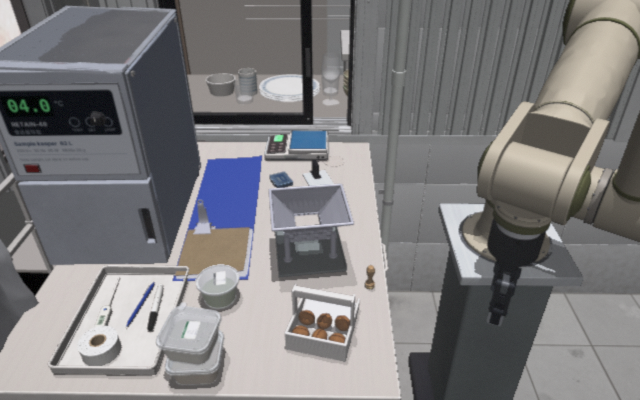

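The top view shows the hopper at about (295,195) with its slot facing right. The gate is at (408,210) with its black grip at (432,201), the tray at (203,215), the ink pad at (416,163) and the stamp at (252,254). The side view shows the same layout. Next I fit poses from the depth clouds and view an enlarged crop.

```bash
python3 - <<'E'
from h import *
C={n:cloud(n,np.load(f"{n}0.npy")) for n in("top","side")}
im={n:cv2.imread(f"pics/{n}0.png") for n in C}
def box(n,u0,u1,v0,v1,z0,z1):
    P=C[n][v0:v1,u0:u1].reshape(-1,3);c=im[n][v0:v1,u0:u1].reshape(-1,3);m=(P[:,2]>z0)&(P[:,2]<z1);return P[m],c[m]
def rect(P):
    (c,s,a)=cv2.minAreaRect(P[:,:2].astype(np.float32));return np.round(c,1),np.round(s,1),round(a,2)
# table z
P,_=box("top",340,380,220,260,-50,50);print("table",np.median(P[:,2]))
P,_=box("side",180,200,255,262,-50,50);print("table side",np.median(P[:,2],0) if len(P) else 0)
for n,b in(("top",(370,450,183,235)),("side",(298,335,150,190))):
    P,c=box(n,*b,3,15);print(n,"gate plate",len(P),rect(P),np.median(P[:,2]))
    P,c=box(n,*b,30,60);print(n,"grip",len(P),rect(P),np.percentile(P[:,2],[50,95]),P.mean(0))
for n,b in(("top",(240,345,145,245)),("side",(265,355,180,250))):
    P,c=box(n,*b,158,175);print(n,"rim",len(P),rect(P),np.median(P[:,2]))
    np.save(f"rim_{n}.npy",P)
for n,b in(("top",(162,242,180,248)),("side",(280,362,280,360))):
    P,c=box(n,*b,95,125);print(n,"handle",len(P),rect(P),np.percentile(P[:,2],[5,50,95]),P.mean(0))
    P,c=box(n,*b,8,85);print(n,"tray",len(P),rect(P),np.percentile(P[:,2],[5,50,95]))
for n,b in(("top",(400,434,147,180)),):
    P,c=box(n,*b,6,30);print(n,"ink",len(P),rect(P),np.median(P[:,2]))
P,c=box("top",242,264,244,264,10,90);print("stamp",len(P),rect(P),P[:,2].max(),P.mean(0))
a=cv2.resize(im["top"][140:270,155:285],(400,400),interpolation=cv2.INTER_CUBIC)
b=cv2.resize(im["side"][270:370,270:370],(400,400),interpolation=cv2.INTER_CUBIC)
cv2.imwrite("pics/crop1.png",np.hstack([a,b]))
# tray height cells
P=C["top"][180:248:4,162:242:4,2];print(np.nan_to_num(P).round().astype(int))
E
```

```text
table 0.29405641959647255
table side 13.263807865160686
top gate plate 1833 (array([ 502.5, -242.6]), array([226.5, 145.2]), 89.45) 6.291646276499705
top grip 83 (array([ 522.4, -302.2]), array([13.7, 39.4]), 21.04) [51.82315604 54.94602806] [ 521.64474558 -300.22382577   50.63710263]
side gate plate 410 (array([ 518.4, -349.1]), array([119.9, 218.7]), 3.13) 6.856390180798201
side grip 141 (array([ 527.1, -345. ]), array([ 97.6, 131.1]), 4.26) [39.58766215 52.44937712] [ 526.50078555 -352.72226595   40.72933777]
top rim 1139 (array([524.7,  98.9]), array([187. , 171.3]), 8.28) 167.27639308053836
side rim 843 (array([523.8,  98.9]), array([187.2, 175.1]), 8.15) 166.98142945307825
top handle 389 (array([487.3, 337.2]), array([ 23.9, 129.6]), 76.86) [100.94386706 115.75184779 119.72271029] [486.71857569 335.93087183 114.13689942]
top tray 1781 (array([498.2, 330.8]), array([157.8, 188.1]), 78.9) [ 9.10147786 30.24028307 53.4330207 ]
side handle 723 (array([487.3, 339.2]), array([ 22.8, 130.4]), 76.61) [ 97.66449595 113.1496264  117.83521266] [486.64009723 341.71738483 110.36280842]
side
[... 1053 characters left out ...]
  14  17
   -3  -1]
 [  1   0   1  45  11   3  35 120 115   6  38  37  33   6  10  13  15  22
    1  -2]
 [  4  -2   0  35   4   6  33 118 105   2  32  32  24   5  11  10  16  20
    0  -1]
 [  4   1  58  28   6  38  41 120   3   6  24   4   5   6  10  15  14   2
    4  -3]
 [ -1   1  52  16   8  32 117 114   5  34  32  35  12   8  13  12  23   4
    3   1]
 [ -1   7  52  53   6  31 116 116   4  40  31  35   7   8  12   0  20   0
   -1   0]
 [  5  -3   0   1   2 115 115 108  43   5  28   7   6   9  15  19  27   2
    3   2]
 [  2   1   4   1   3   2   0   4   0   2  -1  43  39   7  14  15   0  -1
    4   0]
 [ -1  -1  -2  -1  -3  -4   1   4   4   4  -2   0  -1   0   1  31   2   0
   -1   1]]
```

View pics/crop1.png

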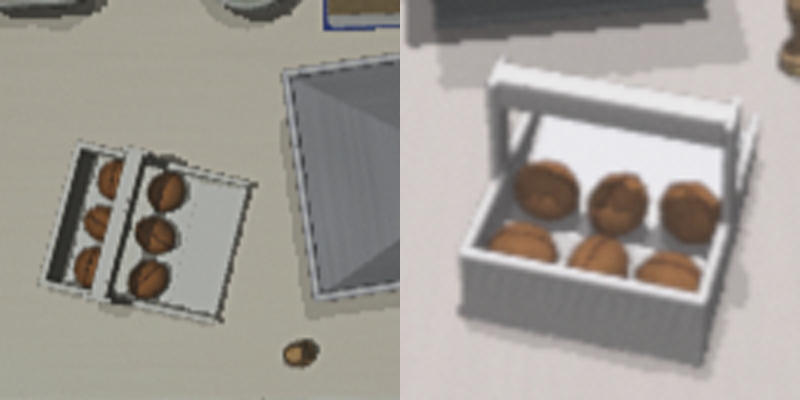

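The crop shows the tray's back wall at the left and its open lip facing right, toward the hopper. The six nuts sit in two rows on either side of the handle. Next: refine the gate and tray yaw from colour, set up the move planner, and start toward the gate.

```bash
cat >> h.py <<'E'
def need(grasp,yaw,tilt=0,s=None):
    """units to bring grasp point to `grasp`, tool y at yaw deg (down), then tilted about tool x by tilt deg"""
    s=s or status.sense();w=s["ee_rot"];R0=R.from_quat([w[1],w[2],w[3],w[0]])
    a=np.radians(yaw);ty=np.array([np.cos(a),np.sin(a),0]);tz=np.array([0,0,-1.]);tx=np.cross(ty,tz)
    R1=R.from_matrix(np.c_[tx,ty,tz])*R.from_euler('x',tilt,degrees=True)
    p=np.array(grasp)-155*R1.as_matrix()[:,2]
    sh=R0.inv().apply(p-s["eef_pos"])/100; rv=(R0.inv()*R1).as_rotvec(degrees=True)/45
    print("shift",sh.round(3),"turn",rv.round(3),"tcp",p.round(1)); return sh,rv
def show():
    s=status.sense();w=s["ee_rot"];M=R.from_quat([w[1],w[2],w[3],w[0]]).as_matrix()
    print("t",round(s["time_s"],2),"tcp",s["eef_pos"].round(1),"grasp",(s["eef_pos"]+155*M[:,2]).round(1),"tooly",M[:,1].round(3),"toolz",M[:,2].round(3),"F",s["force"].round(1),"w",round(s["grip_width"],3),"gf",round(s["grip_force"],1),"q",s["joints"].round(2))
E
python3 - <<'E'
from h import *
C=cloud("top",np.load("top0.npy"));im=cv2.imread("pics/top0.png")
hsv=cv2.cvtColor(im,cv2.COLOR_BGR2HSV)
print("col gate",hsv[212,400],"table",hsv[240,360])
m=np.zeros(im.shape[:2],np.uint8);m[183:235,370:448]=((hsv[...,1]<20)&(hsv[...,2]>200))[183:235,370:448]
g=cv2.connectedComponentsWithStats(m);k=1+np.argmax(g[2][1:,4]);v,u=np.nonzero(g[1]==k);print(len(u),g[2][k])
# plane z=6 rays
i=camera_info("top");K=i["K"];T=np.linalg.inv(i["camera_from_world"])
def ray(u,v,z):
    d=np.stack([(u-K[0,2])/K[0,0],-(v-K[1,2])/K[1,1],-np.ones(len(u))],-1)@T[:3,:3].T;o=T[:3,3];return o+d*((z-o[2])/d[:,2])[:,None]
P=ray(u.astype(float),v.astype(float),6.)
print("gate",cv2.minAreaRect(P[:,:2].astype(np.float32)))
m2=np.zeros_like(m);m2[183:235,420:448]=(hsv[...,2]<70)[183:235,420:448];v,u=np.nonzero(m2);print("black px",len(u),u.mean(),v.mean(),"z52",ray(u*1.,v*1.,52).mean(0),"z29",ray(u*1.,v*1.,29).mean(0))
for n in("top","side"):
    for z in(1,):
        Q=np.load(f"rim_{n}.npy");print(n,cv2.minAreaRect(Q[:,:2].astype(np.float32)))
E
python3 -m crank '[[-0.5,-0.5,0,0,0,0,0],[-0.8,-0.8,0,0,0,0,0],[-1,-1,0,0,0,0,0]]'
for k in 1; do python3 -m crank '[[-0.35,-0.35,0,0,0,-0.2,0],[-0.7,-0.7,0,0,0,-0.2,0],[-1,-1,0,0,0,-0.2,0]]'; done
python3 -c "
from h import *
show()"
```

```text
col gate [ 45   6 169] table [ 23  26 165]
time_s: 0.4
eef_pos: [252.8, 354.3, 404.3]
ee_rot: [-0.0, 0.191, 0.981, -0.0]
force: [1.5, 1.1, -0.1]
grip_width: 0.999
grip_force: 0.0
time_s: 0.7
eef_pos: [307.4, 224.8, 404.6]
ee_rot: [-0.0, 0.113, 0.994, -0.0]
force: [1.7, -0.9, -0.2]
grip_width: 1.0
grip_force: 0.0
t 0.7 tcp [307.4 224.8 404.6] grasp [307.4 224.8 249.6] tooly [ 0.225  0.974 -0.   ] toolz [-0. -0. -1.] F [ 1.7 -0.9 -0.2] w 1.0 gf 0.0 q [ 0.32 -0.01  1.88 -0.    1.27 -1.02]Traceback (most recent call last):
  File "<stdin>", line 6, in <module>
    return _wrapfunc(a, 'argmax', axis=axis, out=out, **kwds)
    return bound(*args, **kwds)
ValueError: attempt to get argmax of an empty sequence
```

```bash
python3 - <<'E'
from h import *
im=cv2.imread("pics/top0.png");hsv=cv2.cvtColor(im,cv2.COLOR_BGR2HSV)
m=np.zeros(im.shape[:2],np.uint8);m[183:235,370:448]=((hsv[...,1]<14)&(hsv[...,2]>120))[183:235,370:448]
g=cv2.connectedComponentsWithStats(m);k=1+np.argmax(g[2][1:,4]);v,u=np.nonzero(g[1]==k);print(len(u),g[2][k])
i=camera_info("top");K=i["K"];T=np.linalg.inv(i["camera_from_world"])
def ray(u,v,z):
    d=np.stack([(u-K[0,2])/K[0,0],-(v-K[1,2])/K[1,1],-np.ones(len(u))],-1)@T[:3,:3].T;o=T[:3,3];return o+d*((z-o[2])/d[:,2])[:,None]
P=ray(u.astype(float),v.astype(float),6.)
print("gate",cv2.minAreaRect(P[:,:2].astype(np.float32)))
m2=np.zeros_like(m);m2[183:235,420:448]=(hsv[...,2]<60)[183:235,420:448];v,u=np.nonzero(m2);print("black px",len(u),"z52",ray(u*1.,v*1.,52).mean(0))
for n in("top","side"):
    Q=np.load(f"rim_{n}.npy");print(n,cv2.minAreaRect(Q[:,:2].astype(np.float32)))
need((522,-301,160),21)
E
```

```text
1523 [ 375  187   67   45 1523]
gate ((498.76141357421875, -236.35626220703125), (75.49111938476562, 179.61729431152344), 19.36420440673828)
black px 143 z52 [ 518.24545505 -291.96197577   52.        ]
top ((524.747314453125, 98.92313385009766), (187.0102081298828, 171.2843017578125), 8.284218788146973)
side ((523.7946166992188, 98.94853973388672), (187.1699676513672, 175.12701416015625), 8.149889945983887)
shift [-3.273 -4.641  0.896] turn [-0.     0.     1.245] tcp [ 522. -301.  315.]
```

```bash
A='';
python3 -m crank '[[-0.33,-0.47,0,0,0,0,0],[-0.65,-0.93,0,0,0,0,0]]' >/dev/null
python3 -m crank '[[-0.33,-0.47,0,0,0,0,0],[-0.65,-0.93,0,0,0,0,0],[-0.65,-0.93,0,0,0,0,0]]' >/dev/null
python3 -m crank '[[-0.33,-0.47,0,0,0,0,0],[-0.65,-0.93,0,0,0,0,0],[-0.65,-0.93,0,0,0,0,0]]' >/dev/null
python3 -m crank '[[-0.33,-0.47,0,0,0,0,0],[-0.65,-0.93,0,0,0,0,0],[-0.65,-0.93,0,0,0,0,0]]' >/dev/null
python3 -m crank '[[-0.33,-0.47,0.2,0,0,0.19,0],[-0.65,-0.93,0.5,0,0,0.38,0],[-0.65,-0.93,0.5,0,0,0.57,0],[-0.65,-0.93,0.5,0,0,0.7,0]]' >/dev/null
python3 -c "
from h import *
show();need((522.2,-302.3,120),19.4)"
```

```text
t 2.2 tcp [ 513.7 -289.1  351.9] grasp [ 513.2 -288.7  196.9] tooly [ 0.707  0.707 -0.   ] toolz [-0.003  0.003 -1.   ] F [-0.   0.9 -0.1] w 0.998 gf 0.0 q [-0.71  0.5   1.37 -0.    1.28 -1.5 ]
shift [-0.156 -0.033  0.768] turn [-0.002 -0.005  0.568] tcp [ 522.2 -302.3  275. ]
```

```bash

python3 -m crank '[[-0.15,-0.03,0.3,0,0,0.19,0],[-0.15,-0.03,0.6,0,0,0.38,0],[-0.15,-0.03,0.77,0,0,0.57,0],[-0.15,-0.03,0.77,0,0,0.57,0],[-0.15,-0.03,0.77,0,0,0.57,0]]' >/dev/null
python3 -c "
from h import *
show();need((522.2,-302.3,36),19.4)
i=camera_info('wrist');print(i)
p,d=capture('wrist');cv2.imwrite('pics/w1.png',p[...,::-1])"
```

```text
t 2.7 tcp [ 522.3 -299.8  278.4] grasp [ 522.4 -299.8  123.4] tooly [0.94  0.342 0.   ] toolz [ 0. -0. -1.] F [-0.1 -0.7  0.4] w 1.001 gf 0.0 q [-0.72  0.6   1.41  0.    1.13 -1.06]
shift [-0.023 -0.01   0.874] turn [0.    0.    0.014] tcp [ 522.2 -302.3  191. ]
{'K': array([[309.70691629,   0.        , 319.0199866 ],
       [  0.        , 309.70691629, 205.28347405],
       [  0.        ,   0.        ,   1.        ]]), 'camera_from_world': array([[ 9.39381901e-01,  3.42871370e-01,  9.31364327e-04,
        -3.86549070e+02],
       [-3.29320782e-01,  9.03006155e-01, -2.75912497e-01,
         4.44891721e+02],
       [-9.54435237e-02,  2.58880489e-01,  9.61182306e-01,
        -1.29804913e+02],
       [ 0.00000000e+00,  0.00000000e+00,  0.00000000e+00,
         1.00000000e+00]])}
```

View pics/w1.png

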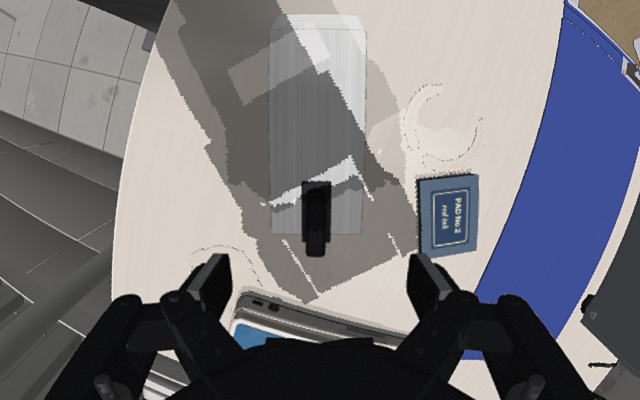

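The wrist view shows the grip at about (316,218), centred between the fingers with the plate straight ahead. The ink pad at (447,215) is clear of the right finger. I descend and grasp.

```bash

python3 -m crank '[[-0.02,-0.01,0.3,0,0,0.014,0],[-0.02,-0.01,0.6,0,0,0.014,0],[-0.02,-0.01,0.8,0,0,0.014,0],[-0.02,-0.01,0.87,0,0,0.014,0],[-0.02,-0.01,0.87,0,0,0.014,0]]' >/dev/null
python3 -m crank '[[0,0,0,0,0,0,0.5],[0,0,0,0,0,0,1],[0,0,0,0,0,0,1],[0,0,0,0,0,0,1],[0,0,0,0,0,0,1],[0,0,0,0,0,0,1],[0,0,0,0,0,0,1],[0,0,0,0,0,0,1]]' 60 >/dev/null
python3 -c "
from h import *
show();need((531.1+13,51.4-190,120),8.2)"
```

```text
t 4.05 tcp [ 521.9 -302.7  191.1] grasp [ 522.  -302.8   36.1] tooly [0.945 0.327 0.   ] toolz [ 0.001 -0.001 -1.   ] F [-0.1  0.3  5.2] w 0.155 gf 59.9 q [-0.72  0.72  1.46 -0.    0.96 -1.05]
shift [ 1.477  0.747 -0.84 ] turn [0.001 0.001 0.243] tcp [ 544.1 -138.6  275. ]
```

```bash

python3 -m crank '[[0,0,-0.1,0,0,0,1],[0,0,-0.3,0,0,0,1],[0,0,-0.6,0,0,0,1],[0,0,-0.8,0,0,0,1],[0,0,-0.8,0,0,0,1]]' >/dev/null
python3 -c "
from h import *
show();need((569,-211,112),8.2)"
```

```text
t 4.55 tcp [ 522.1 -302.7  273.6] grasp [ 522.7 -303.2  118.7] tooly [0.945 0.328 0.003] toolz [ 0.004 -0.003 -1.   ] F [ 0.  -0.3 -0.5] w 0.157 gf 59.1 q [-0.72  0.61  1.41  0.    1.12 -1.05]
shift [0.713 0.743 0.065] turn [0.004 0.005 0.243] tcp [ 569. -211.  267.]
```

```bash

python3 -m crank '[[0.2,0.2,0,0,0,0.06,1],[0.4,0.4,0,0,0,0.12,1],[0.6,0.6,0,0,0,0.18,1],[0.7,0.73,0.05,0,0,0.243,1],[0.71,0.74,0.065,0,0,0.243,1],[0.71,0.74,0.065,0,0,0.243,1],[0.71,0.74,0.065,0,0,0.243,1]]' >/dev/null
python3 - <<'E'
from h import *
show();need((569,-211,112),8.2)
p,d=capture('wrist');cv2.imwrite('pics/w2.png',p[...,::-1]);np.save('w2.npy',d)
i=camera_info('wrist');np.savez('w2i.npz',K=i['K'],T=i['camera_from_world'])
p,d=capture('top');cv2.imwrite('pics/t2.png',p[...,::-1]);np.save('t2.npy',d)
a=cv2.resize(p[140:260,260:430,::-1],(680,480),interpolation=cv2.INTER_CUBIC);cv2.imwrite('pics/t2c.png',a)
E
```

```text
t 5.25 tcp [ 568.1 -212.   263.8] grasp [ 568.  -212.   108.8] tooly [ 0.99   0.142 -0.001] toolz [-0.001  0.    -1.   ] F [ 0.5 -0.6 -0.4] w 0.156 gf 59.0 q [-0.55  0.62  1.41 -0.    1.11 -0.69]
shift [ 0.009  0.011 -0.032] turn [-0.001 -0.    -0.   ] tcp [ 569. -211.  267.]
```

View pics/w2.png

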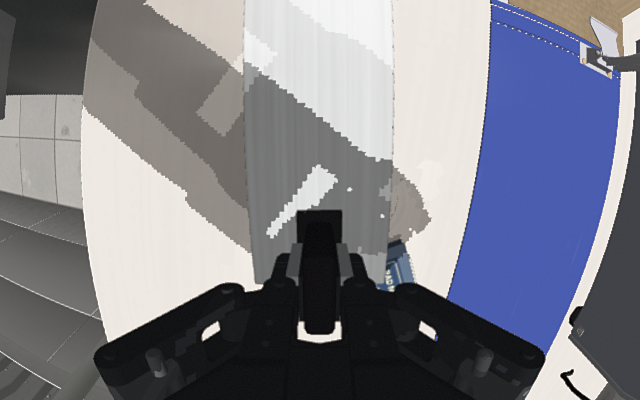

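View pics/t2c.png

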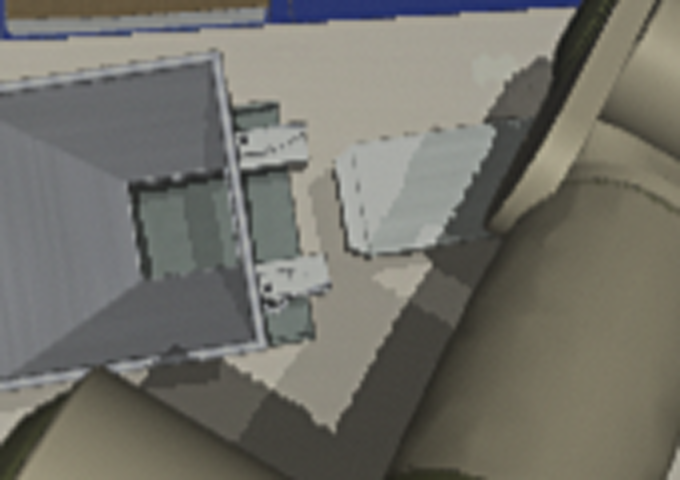

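The wrist view shows the gate held square at (318,215). The top crop shows the plate front at (345,200), directly facing the two white guide ledges at (272,145) and (290,275). I'll measure both in the same image so calibration error cancels.

```bash
python3 - <<'E'
from h import *
im=cv2.imread("pics/t2.png").astype(int);D=np.load("t2.npy")
i=camera_info("top");K=i["K"];T=np.linalg.inv(i["camera_from_world"])
v,u=np.mgrid[160:222,312:400];u=u.ravel();v=v.ravel()
def ray(z):
    d=np.stack([(u-K[0,2])/K[0,0],-(v-K[1,2])/K[1,1],-np.ones(len(u))],-1)@T[:3,:3].T;o=T[:3,3];return o+d*((z-o[2])/d[:,2])[:,None]
C=cloud("top",D)[v,u];a=np.radians(98.2);ex=np.array([np.cos(a),np.sin(a)]);ey=np.array([-ex[1],ex[0]])
P=ray(80.);Q=P[:,:2]-[531.1,51.4];hx=Q@ex;hy=Q@ey
z=C[:,2]
def fit(m,n):
    print(n,m.sum(),"z",np.median(z[m]).round(1),"x",hx[m].min().round(1),hx[m].max().round(1),"y",hy[m].min().round(1),hy[m].max().round(1))
g=(z>66)&(z<95)
for x0 in range(-92,-40,6):
    m=g&(hx>x0)&(hx<x0+6)
    if m.sum()>3:
        y=np.sort(hy[m]);gaps=np.diff(y);k=np.argmax(gaps);print("ledge",x0,"outer",y[0].round(1),y[-1].round(1),"inner gap",y[k].round(1),y[k+1].round(1),"z",np.median(z[m]).round(1))
for x0 in range(-140,-100,5):
    m=g&(hx>x0)&(hx<x0+5)
    if m.sum()>3: fit(m,f"plate {x0}")
E
```

```text
ledge -92 outer -56.8 56.9 inner gap -32.4 32.5 z 71.5
ledge -86 outer -54.9 56.1 inner gap -30.6 32.1 z 71.2
ledge -80 outer -56.1 57.9 inner gap -31.4 33.6 z 75.1
ledge -74 outer -56.9 57.1 inner gap -31.8 32.4 z 77.3
ledge -68 outer -55.1 56.3 inner gap -33.0 34.2 z 78.6
ledge -62 outer -55.9 57.7 inner gap -31.1 33.4 z 79.7
ledge -56 outer -57.1 56.9 inner gap -31.9 32.6 z 78.6
ledge -50 outer -55.2 56.1 inner gap -32.7 32.2 z 80.2
ledge -44 outer -49.9 57.9 inner gap -30.8 36.6 z 79.7
plate -140 51 z 79.9 x -139.7 -135.3 y -35.9 37.5
plate -135 56 z 79.4 x -134.9 -130.0 y -36.7 37.1
plate -130 51 z 79.6 x -129.6 -125.2 y -37.1 38.5
plate -125 51 z 79.0 x -124.8 -120.4 y -35.2 38.1
plate -120 54 z 78.6 x -120.0 -115.1 y -35.6 37.3
plate -115 47 z 79.6 x -114.7 -110.3 y -33.8 33.9
plate -110 38 z 78.1 x -109.9 -105.9 y -29.2 30.5
```

Ledge centre and plate centre agree within 0.5 mm, and the plate underside is about 2 mm above the ledge. I push in, first part now.

```bash

python3 -m crank '[[0.08,0,0.01,0,0,0,1],[0.2,0,0.01,0,0,0,1],[0.3,0,0.01,0,0,0,1],[0.4,0,0.01,0,0,0,1],[0.5,0,0.01,0,0,0,1],[0.6,0,0.01,0,0,0,1],[0.7,0,0.01,0,0,0,1],[0.7,0,0.01,0,0,0,1]]' >/dev/null
python3 -c "
from h import *
show();need((547.9,-65.4,107.5),8.2)"
```

```text
t 6.15 tcp [ 558.4 -140.6  263.3] grasp [ 558.4 -140.6  108.3] tooly [ 0.99   0.144 -0.   ] toolz [-0.  0. -1.] F [ 0.4  0.1 -1.2] w 0.158 gf 59.0 q [-0.45  0.57  1.51  0.    1.07 -0.59]
shift [0.76  0.004 0.008] turn [-0.    -0.     0.001] tcp [547.9 -65.4 262.5]
```

Front is 35 mm before the outlet edge, with no contact force. I continue slowly.

```bash

python3 -m crank '[[0.06,0,0.01,0,0,0,1],[0.14,0,0.01,0,0,0,1],[0.22,0,0.01,0,0,0,1],[0.3,0,0.01,0,0,0,1],[0.38,0,0.01,0,0,0,1],[0.46,0,0.01,0,0,0,1],[0.54,0,0.01,0,0,0,1],[0.62,0,0.01,0,0,0,1],[0.68,0,0.01,0,0,0,1],[0.7,0,0.01,0,0,0,1]]' 
python3 -m crank '[[0.02,0,0,0,0,0,1],[0.04,0,0,0,0,0,1],[0.05,0,0,0,0,0,1],[0.05,0,0,0,0,0,1]]' 
python3 -c "
from h import *
show();need((547.9,-65.4,107.5),8.2)"
```

```text
time_s: 7.15
eef_pos: [548.5, -72.0, 262.2]
ee_rot: [-0.0, 0.655, 0.756, -0.0]
force: [1.4, 0.6, -0.8]
grip_width: 0.157
grip_force: 59.0
time_s: 7.55
eef_pos: [547.8, -67.7, 262.2]
ee_rot: [0.0, 0.655, 0.756, -0.0]
force: [0.6, 0.0, -0.6]
grip_width: 0.155
grip_force: 59.0
t 7.55 tcp [547.8 -67.7 262.2] grasp [547.8 -67.7 107.2] tooly [ 0.99   0.142 -0.   ] toolz [-0. -0. -1.] F [ 0.6  0.  -0.6] w 0.155 gf 59.0 q [-0.34  0.52  1.59 -0.    1.03 -0.48]
shift [ 0.023  0.004 -0.003] turn [-0.     0.    -0.001] tcp [547.9 -65.4 262.5]
```

```bash

python3 -m crank '[[0.01,0,0,0,0,0,1],[0.02,0,0,0,0,0,1],[0.025,0,0,0,0,0,1],[0.025,0,0,0,0,0,1]]' 
python3 -m crank '[[0.01,0,0,0,0,0,1],[0.015,0,0,0,0,0,1],[0.015,0,0,0,0,0,1]]'
python3 -m crank '[[0.01,0,0,0,0,0,1],[0.015,0,0,0,0,0,1],[0.015,0,0,0,0,0,1]]'
```

```text
time_s: 7.95
eef_pos: [547.5, -65.3, 262.2]
ee_rot: [0.0, 0.655, 0.756, -0.0]
force: [-0.3, -0.9, -0.8]
grip_width: 0.158
grip_force: 59.0
time_s: 8.25
eef_pos: [547.5, -64.7, 262.7]
ee_rot: [0.001, 0.655, 0.756, -0.001]
force: [-1.0, -8.2, 0.4]
grip_width: 0.156
grip_force: 59.3
time_s: 8.55
eef_pos: [547.4, -64.1, 263.2]
ee_rot: [0.003, 0.655, 0.756, -0.001]
force: [0.9, -14.3, 3.2]
grip_width: 0.152
grip_force: 59.5
```

The stop is reached (14 N reaction). I ease down, release and rise.

```bash

python3 -m crank '[[0,0,0.01,0,0,0,1],[0,0,0.015,0,0,0,1],[0,0,0.015,0,0,0,0.7],[0,0,0.015,0,0,0,0.4],[0,0,0.015,0,0,0,0.4],[0,0,0.015,0,0,0,0.3]]' 
python3 -m crank '[[0,0,-0.1,0,0,0,0.3],[0,0,-0.3,0,0,0,0.3],[0,0,-0.6,0,0,0,0.2],[0,0,-1,0,0,0,0.1],[0,0,-1,0,0,0,0]]' >/dev/null
python3 -m crank '[[-0.5,0,-0.5,0,0,0,0],[-1,0,-0.6,0,0,0,0],[-1,0,-0.6,0,0,0,0]]' 
python3 - <<'E'
from h import *
show()
p,D=capture('top');cv2.imwrite('pics/t3.png',p[...,::-1])
i=camera_info("top");K=i["K"];T=np.linalg.inv(i["camera_from_world"])
C=cloud("top",D);C=C[150:230,300:420].reshape(-1,3);c=p[150:230,300:420].reshape(-1,3)
a=np.radians(98.2);ex=np.array([np.cos(a),np.sin(a)]);ey=np.array([-ex[1],ex[0]])
Q=C[:,:2]-[531.1,51.4];hx=Q@ex;hy=Q@ey;z=C[:,2]
m=(z>105)&(z<130)&(abs(hy)<15)&(hx<-80)&(hx>-160);print("grip",m.sum(),hx[m].min(),hx[m].max(),hy[m].mean(),np.median(z[m]))
for y in(-20,-25,20,25):
  m=(z>60)&(z<90)&(abs(hy-y)<4);print("plate rear",hx[m].min(),np.median(z[m]))
cv2.imwrite('pics/t3c.png',cv2.resize(p[130:260,230:430,::-1],(800,520),interpolation=cv2.INTER_CUBIC))
E
```

```text
time_s: 9.15
eef_pos: [547.0, -62.0, 260.6]
ee_rot: [-0.0, 0.655, 0.756, 0.0]
force: [0.6, 0.1, -0.1]
grip_width: 0.701
grip_force: 0.0
time_s: 9.95
eef_pos: [561.2, -164.1, 423.0]
ee_rot: [0.002, 0.656, 0.755, 0.0]
force: [0.2, -0.2, -0.3]
grip_width: 1.0
grip_force: 0.0
t 9.95 tcp [ 561.2 -164.1  423. ] grasp [ 561.7 -164.4  268. ] tooly [0.99  0.14  0.003] toolz [ 0.003 -0.002 -1.   ] F [ 0.2 -0.2 -0.3] w 1.0 gf 0.0 q [-0.48  0.43  1.28 -0.    1.43 -0.63]
grip 94 -136.69251591967026 -98.20980635226101 -0.4516336916059353 122.13190547973113
plate rear -137.14417144001564 76.96475297542611
plate rear -137.4909455590337 76.85573564527022
plate rear -137.90059291090625 76.93896814832533
plate rear -137.90059291090625 76.96099465242514
```

View pics/t3c.png

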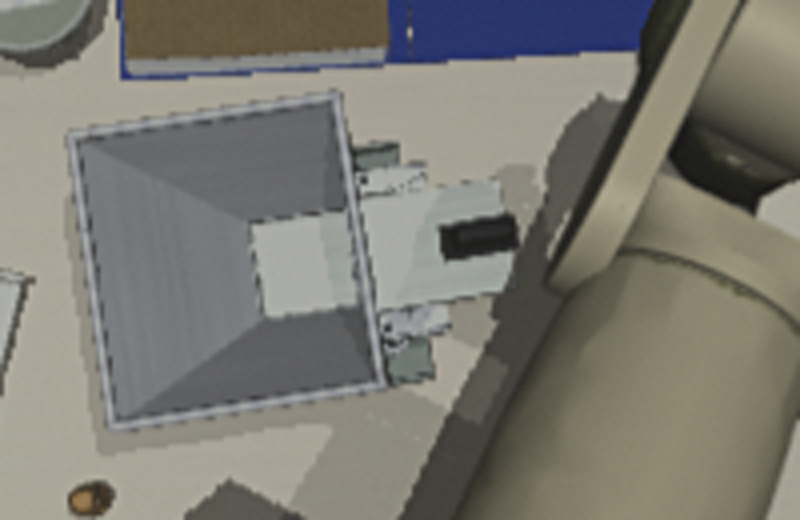

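The gate is home: rear edge at hopper x = -137.5, plate filling the outlet at crop pixel (305,265). Now to the tray.

```bash

python3 -m crank '[[0.5,0,0,0,0,0,0],[1,0,0,0,0,0,0]]' >/dev/null
python3 -m crank '[[0.5,0,0,0,0,0,0],[1,0,0,0,0,0,0]]' >/dev/null
python3 -m crank '[[0.5,0,0,0,0,0,0],[1,0,0,0,0,0,0]]' >/dev/null
python3 -m crank '[[0.5,0,0,0,0,0,0],[1,0,0,0,0,0,0]]' >/dev/null
python3 -m crank '[[0.5,0,0,0,0,-0.19,0],[1,0,0,0,0,-0.38,0],[1,0,0,0,0,-0.57,0],[1,0,0,0,0,-0.76,0],[1,0,0,0,0,-0.9,0],[1,0,0,0,0,-0.9,0]]' >/dev/null
python3 - <<'E'
from h import *
show();need((487.3,338.2,200),76.8)
E
```

```text
t 11.4 tcp [489.6 334.1 420.5] grasp [489.5 334.1 265.5] tooly [ 0.659  0.752 -0.   ] toolz [-0.001 -0.    -1.   ] F [-0.4  0.2  0.2] w 1.001 gf 0.0 q [ 0.4   0.45  1.25  0.    1.43 -0.45]
shift [0.044 0.016 0.655] turn [-0.    -0.001 -0.623] tcp [487.3 338.2 355. ]
```

```bash

python3 -m crank '[[0.04,0.01,0.3,0,0,-0.19,0],[0.04,0.01,0.6,0,0,-0.38,0],[0.04,0.01,0.65,0,0,-0.57,0],[0.04,0.01,0.65,0,0,-0.62,0],[0.04,0.01,0.65,0,0,-0.62,0]]' >/dev/null
python3 - <<'E'
from h import *
show();need((487.3,338.2,106),76.8)
p,d=capture('wrist');cv2.imwrite('pics/w4.png',p[...,::-1])
E
```

```text
t 11.9 tcp [487.5 337.2 355.5] grasp [487.4 337.2 200.5] tooly [ 0.235  0.972 -0.   ] toolz [-0.001 -0.    -1.   ] F [0.  0.1 0.7] w 0.995 gf 0.0 q [ 0.41  0.5   1.35  0.    1.29 -0.93]
shift [0.004 0.01  0.945] turn [-0.    -0.001 -0.008] tcp [487.3 338.2 261. ]
```

View pics/w4.png

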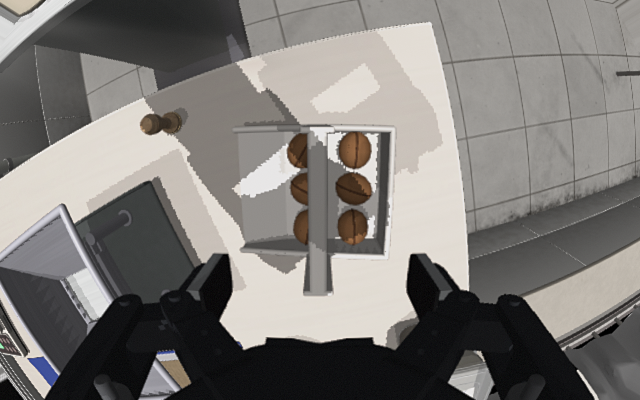

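The bar (u ≈ 317, v 125–293) is vertical in the view and centred between the fingers, with all six nuts in the tray. I descend and grasp.

```bash

python3 -m crank '[[0,0.01,0.3,0,0,0,0],[0,0.01,0.6,0,0,0,0],[0,0.01,0.85,0,0,0,0],[0,0.01,0.945,0,0,0,0],[0,0.01,0.945,0,0,0,0]]' >/dev/null
python3 -m crank '[[0,0,0,0,0,0,0.4],[0,0,0,0,0,0,0.7],[0,0,0,0,0,0,0.8],[0,0,0,0,0,0,0.85],[0,0,0,0,0,0,1],[0,0,0,0,0,0,1],[0,0,0,0,0,0,1],[0,0,0,0,0,0,1],[0,0,0,0,0,0,1]]' 90
python3 -m crank '[[0,0,-0.04,0,0,0,1],[0,0,-0.12,0,0,0,1],[0,0,-0.25,0,0,0,1],[0,0,-0.4,0,0,0,1],[0,0,-0.55,0,0,0,1],[0,0,-0.7,0,0,0,1],[0,0,-0.85,0,0,0,1],[0,0,-0.95,0,0,0,1],[0,0,-1,0,0,0,1],[0,0,-1,0,0,0,1]]' 
python3 - <<'E'
from h import *
show()
E
```

```text
time_s: 13.35
eef_pos: [488.0, 337.9, 261.2]
ee_rot: [-0.0, 0.117, 0.993, -0.0]
force: [-0.4, -2.1, 1.7]
grip_width: 0.149
grip_force: 88.9
time_s: 14.35
eef_pos: [488.0, 338.1, 361.8]
ee_rot: [0.0, 0.117, 0.993, 0.0]
force: [-0.4, -0.5, -2.6]
grip_width: 0.148
grip_force: 88.3
t 14.35 tcp [488.  338.1 361.8] grasp [488.1 338.1 206.8] tooly [0.232 0.973 0.001] toolz [ 0.001  0.    -1.   ] F [-0.4 -0.5 -2.6] w 0.148 gf 88.3 q [ 0.41  0.5   1.34  0.    1.3  -0.93]
```

```bash

python3 -m crank '[[0,0,-0.05,0,0,-0.03,1],[0,0,-0.15,0,0,-0.08,1],[0,0,-0.3,0,0,-0.14,1],[0,0,-0.45,0,0,-0.2,1],[0,0,-0.6,0,0,-0.27,1],[0,0,-0.75,0,0,-0.34,1],[0,0,-0.87,0,0,-0.4,1],[0,0,-0.95,0,0,-0.45,1],[0,0,-1,0,0,-0.476,1],[0,0,-1,0,0,-0.476,1]]' >/dev/null
python3 - <<'E'
from h import *
show();need((521.1,120.7,308),98.2);need((521.1,120.7,305),98.2,-55)
E
```

```text
t 15.35 tcp [488.  338.1 461.4] grasp [488.1 338.1 306.4] tooly [-0.14  0.99  0.  ] toolz [ 0.  0. -1.] F [ 0.3  0.  -2.8] w 0.146 gf 88.3 q [ 0.41  0.44  1.17  0.    1.53 -1.3 ]
shift [-0.024 -2.198 -0.016] turn [ 0.     0.    -0.004] tcp [521.1 120.7 463. ]
shift [-0.027 -3.468  0.675] turn [-1.222  0.002 -0.003] tcp [539.2  -5.  393.9]
```

```bash

python3 -m crank '[[0,-0.05,0,0,0,0,1],[0,-0.15,0,0,0,0,1],[0,-0.3,0,0,0,0,1],[0,-0.47,0,0,0,0,1],[0,-0.64,0,0,0,0,1],[0,-0.82,0,0,0,0,1],[0,-1,0,0,0,0,1]]' >/dev/null
python3 -m crank '[[-0.01,-0.18,0,0,0,0,1],[-0.01,-0.36,-0.01,0,0,0,1],[-0.02,-0.54,-0.01,0,0,0,1],[-0.02,-0.71,-0.01,0,0,0,1],[-0.02,-0.87,-0.01,0,0,0,1],[-0.02,-1,-0.01,0,0,0,1]]' >/dev/null
python3 -m crank '[[0,-0.1,0,0,0,0,1],[0,-0.17,0,0,0,0,1],[0,-0.2,0,0,0,0,1],[0,-0.2,0,0,0,0,1],[0,-0.2,0,0,0,0,1]]' >/dev/null
python3 - <<'E'
from h import *
show();[need((521.1,120.7,305),98.2,-t) for t in (9,18,27,36,45,55)]
p,d=capture('side');cv2.imwrite('pics/s5.png',p[180:380,200:440,::-1])
E
```

```text
t 17.15 tcp [520.6 120.8 462.2] grasp [520.5 120.8 307.2] tooly [-0.14  0.99  0.  ] toolz [-0.  0. -1.] F [ 0.2 -0.2 -2.9] w 0.145 gf 88.3 q [ 0.01  0.3   1.37  0.    1.48 -1.7 ]
shift [-0.006 -0.244  0.041] turn [-0.2    0.    -0.004] tcp [524.6  96.7 458.1]
shift [-0.007 -0.481  0.098] turn [-0.4    0.001 -0.004] tcp [527.9  73.3 452.4]
shift [-0.007 -0.706  0.191] turn [-0.6    0.001 -0.004] tcp [531.1  51.1 443.1]
shift [-0.008 -0.913  0.318] turn [-0.8    0.001 -0.004] tcp [534.1  30.5 430.4]
shift [-0.009 -1.098  0.476] turn [-1.     0.001 -0.004] tcp [536.7  12.2 414.6]
shift [-0.009 -1.272  0.682] turn [-1.222  0.002 -0.004] tcp [539.2  -5.  393.9]
```

View pics/s5.png

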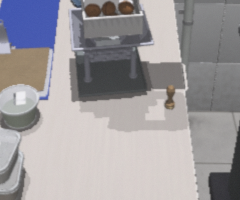

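The tray (around (112,15) in the crop) is level above the hopper with the nuts inside. First part of the tilt, then a joint check.

```bash

python3 -m crank '[[0,-0.12,0.02,-0.1,0,0,1],[0,-0.24,0.04,-0.2,0,0,1],[0,-0.36,0.065,-0.3,0,0,1],[0,-0.48,0.1,-0.4,0,0,1],[0,-0.48,0.1,-0.4,0,0,1]]' >/dev/null
python3 - <<'E'
from h import *
show();[need((521.1,120.7,305),98.2,-t) for t in (18,27,36,45,55,58)]
E
```

```text
t 17.7 tcp [527.5  72.  451.6] grasp [520.8 119.5 304.2] tooly [-0.131  0.942  0.309] toolz [-0.044  0.306 -0.951] F [ 0.6  0.2 -3.1] w 0.145 gf 88.4 q [-0.13  0.3   1.4   0.3   1.53 -1.87]
shift [-0.006  0.014 -0.004] turn [ 0.001  0.001 -0.006] tcp [527.9  73.3 452.4]
shift [-0.007 -0.229  0.015] turn [-0.199  0.001 -0.006] tcp [531.1  51.1 443.1]
shift [-0.008 -0.465  0.072] turn [-0.399  0.002 -0.006] tcp [534.1  30.5 430.4]
shift [-0.009 -0.69   0.165] turn [-0.599  0.002 -0.006] tcp [536.7  12.2 414.6]
shift [-0.01  -0.919  0.308] turn [-0.822  0.003 -0.006] tcp [539.2  -5.  393.9]
shift [-0.011 -0.983  0.358] turn [-0.888  0.003 -0.006] tcp [539.8  -9.4 387.1]
```

```bash

python3 -m crank '[[0,-0.12,0.005,-0.1,0,0,1],[0,-0.23,0.015,-0.2,0,0,1],[0,-0.35,0.04,-0.3,0,0,1],[0,-0.465,0.07,-0.4,0,0,1],[0,-0.58,0.115,-0.5,0,0,1],[-0.01,-0.69,0.165,-0.6,0,0,1],[-0.01,-0.8,0.225,-0.7,0,0,1],[-0.01,-0.9,0.29,-0.8,0,0,1],[-0.01,-0.98,0.35,-0.88,0,0,1],[-0.01,-0.98,0.35,-0.88,0,0,1],[-0.01,-0.98,0.35,-0.88,0,0,1],[-0.01,-0.98,0.35,-0.88,0,0,1]]' 
python3 - <<'E'
from h import *
show()
p,d=capture('side');q,e=capture('top')
cv2.imwrite('pics/s6.png',np.hstack([cv2.resize(p[150:300,240:400,::-1],(480,450)),cv2.resize(q[130:280,230:336,::-1],(318,450))]))
E
```

```text
time_s: 18.9
eef_pos: [539.8, -7.8, 389.4]
ee_rot: [-0.033, -0.062, 0.875, 0.479]
force: [-0.0, 0.6, -2.1]
grip_width: 0.146
grip_force: 88.7
t 18.9 tcp [539.8  -7.8 389.4] grasp [521.5 121.6 306. ] tooly [-0.076  0.533  0.843] toolz [-0.118  0.835 -0.538] F [-0.   0.6 -2.1] w 0.146 gf 88.7 q [-0.35  0.42  1.48  0.86  1.77 -2.13]
```

View pics/s6.png

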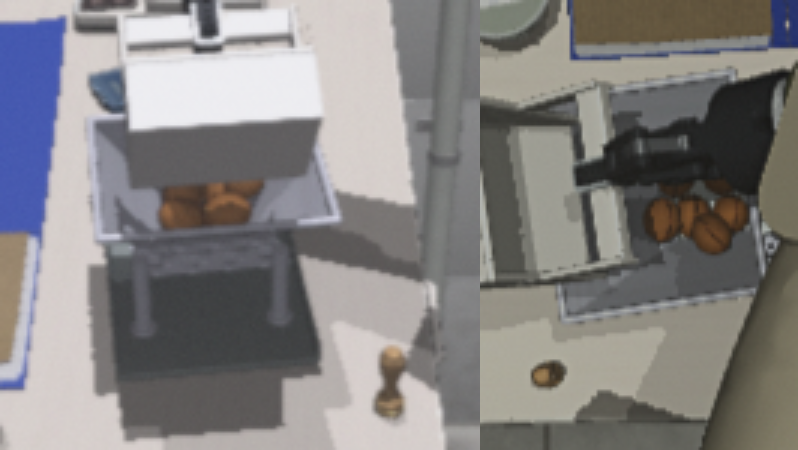

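The tray is empty and the nuts lie in the hopper around (690,215). I untilt with a little lift, then go back to the original tray place.

```bash
python3 - <<'E'
from h import *
[need((521.1,130,306+z),98.2,-t) for t,z in ((47,15),(35,30),(22,40))]
E
```

```text
shift [-0.012  0.455  0.017] turn [ 0.233  0.003 -0.001] tcp [537.3  17.8 426.7]
shift [-0.012  0.892  0.029] turn [ 0.5    0.003 -0.002] tcp [533.8  42.  463. ]
shift [-0.011  1.283  0.145] turn [ 0.789  0.003 -0.002] tcp [529.4  72.5 489.7]
```

```bash

python3 -m crank '[[0,0.2,0,0.1,0,0,1],[-0.01,0.45,0.015,0.23,0,0,1],[-0.01,0.65,0.02,0.35,0,0,1],[-0.01,0.89,0.03,0.5,0,0,1],[-0.01,0.89,0.03,0.5,0,0,1]]' >/dev/null
python3 - <<'E'
from h import *
show();[need((521.1,150,346),98.2,-t) for t in (15,0)]
E
```

```text
t 19.5 tcp [533.2  43.1 465.4] grasp [521.4 131.  338.2] tooly [-0.12   0.811  0.572] toolz [-0.076  0.567 -0.82 ] F [ 0.  -0.4 -1.8] w 0.147 gf 88.7 q [-0.22  0.32  1.37  0.57  1.67 -1.94]
shift [-0.034  0.727  0.137] turn [0.442 0.007 0.002] tcp [526.8 110.3 495.7]
shift [-0.034  1.086  0.323] turn [0.776 0.008 0.001] tcp [521.1 150.  501. ]
```

```bash

python3 -m crank '[[-0.01,0.25,0.02,0.15,0,0,1],[-0.02,0.5,0.07,0.3,0,0,1],[-0.03,0.75,0.15,0.45,0,0,1],[-0.03,0.9,0.22,0.6,0,0,1],[-0.03,1,0.3,0.776,0.008,0,1],[-0.03,1,0.3,0.776,0.008,0,1]]' >/dev/null
python3 - <<'E'
from h import *
show();need((488,338.1,206),98.2);need((488,338.1,206),76.8)
q,e=capture('top');cv2.imwrite('pics/t7.png',cv2.resize(q[130:270,160:340,::-1],(720,560)))
E
```

```text
t 20.1 tcp [522.7 141.1 494. ] grasp [521.3 141.6 339. ] tooly [-0.144  0.99   0.005] toolz [-0.009  0.003 -1.   ] F [-0.2  0.2 -2.1] w 0.151 gf 88.5 q [ 0.05  0.31  1.28  0.    1.57 -1.67]
shift [0.048 1.993 1.339] turn [ 0.006 -0.011  0.002] tcp [488.  338.1 361. ]
shift [0.048 1.993 1.339] turn [ 0.004 -0.012  0.477] tcp [488.  338.1 361. ]
```

```bash

python3 -m crank '[[0,0.2,0,0,0,0,1],[0.01,0.45,0,0,-0.01,0,1],[0.02,0.75,0,0,-0.01,0,1],[0.02,1,0,0,-0.01,0,1]]' >/dev/null
python3 -m crank '[[0,0.3,0.1,0,0,0,1],[0.01,0.6,0.3,0,0,0.1,1],[0.02,0.85,0.5,0,0,0.2,1],[0.02,1,0.75,0,0,0.3,1],[0.02,1,1,0,0,0.4,1],[0.02,1,1,0,0,0.477,1],[0.02,1,1,0,0,0.477,1]]' >/dev/null
python3 - <<'E'
from h import *
show();need((488,338.1,108),76.8)
p,d=capture('side');q,e=capture('top')
cv2.imwrite('pics/f8.png',np.hstack([cv2.resize(p[150:300,240:400,::-1],(400,375)),cv2.resize(q[130:270,230:380,::-1],(400,375))]))
E
```

```text
t 21.25 tcp [491.6 336.7 394.4] grasp [491.1 337.6 239.4] tooly [0.233 0.972 0.005] toolz [-0.003  0.006 -1.   ] F [ 0.8 -0.3 -1.4] w 0.149 gf 88.5 q [ 0.4   0.48  1.29  0.01  1.38 -0.93]
shift [ 3.200e-02 -1.000e-03  1.314e+00] turn [ 0.006 -0.006 -0.006] tcp [488.  338.1 263. ]
```

View pics/f8.png

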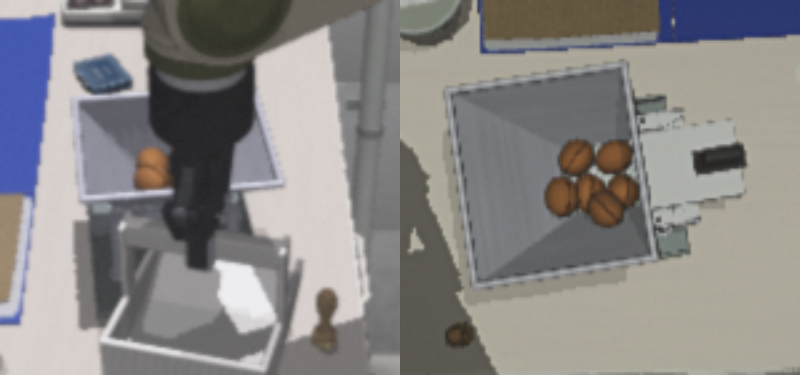

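All six nuts are in the hopper (right panel, around (595,180)), the gate is still home, and the tray is empty. I set it down.

```bash

python3 -m crank '[[0.01,0,0.2,0,0,0,1],[0.03,0,0.5,0.006,-0.006,0,1],[0.03,0,0.8,0.006,-0.006,0,1],[0.03,0,1,0.006,-0.006,0,1]]' >/dev/null
python3 -m crank '[[0,0,0.12,0,0,0,1],[0,0,0.22,0,0,0,1],[0,0,0.28,0,0,0,1],[0,0,0.3,0,0,0,1],[0,0,0.3,0,0,0,1]]'
python3 -m crank '[[0,0,0.01,0,0,0,1],[0,0,0.02,0,0,0,1],[0,0,0.03,0,0,0,1],[0,0,0.03,0,0,0,1]]'
python3 -c "
from h import *
show()"
```

```text
time_s: 22.25
eef_pos: [488.4, 338.7, 266.2]
ee_rot: [0.003, 0.116, 0.993, -0.001]
force: [-0.2, -0.1, -2.8]
grip_width: 0.146
grip_force: 88.5
time_s: 22.65
eef_pos: [488.3, 338.6, 262.7]
ee_rot: [0.003, 0.116, 0.993, -0.001]
force: [0.7, -0.3, -2.5]
grip_width: 0.147
grip_force: 88.5
t 22.65 tcp [488.3 338.6 262.7] grasp [489.1 338.3 107.7] tooly [ 0.231  0.973 -0.001] toolz [ 0.005 -0.002 -1.   ] F [ 0.7 -0.3 -2.5] w 0.147 gf 88.5 q [ 0.41  0.6   1.45 -0.    1.09 -0.93]
```

```bash

python3 -m crank '[[0,0,0.01,0,0,0,1],[0,0,0.015,0,0,0,1],[0,0,0.015,0,0,0,1]]'
python3 -m crank '[[0,0,0.005,0,0,0,1],[0,0,0.005,0,0,0,1]]'

```

```text
time_s: 22.95
eef_pos: [488.4, 338.6, 261.5]
ee_rot: [0.003, 0.116, 0.993, -0.001]
force: [-0.9, -0.2, -0.9]
grip_width: 0.148
grip_force: 89.0
time_s: 23.15
eef_pos: [488.5, 338.5, 261.3]
ee_rot: [0.003, 0.116, 0.993, -0.001]
force: [1.7, -3.0, 4.3]
grip_width: 0.148
grip_force: 89.5
```

Contact with the worktop. I open and retreat.

```bash

python3 -m crank '[[0,0,0,0,0,0,0.8],[0,0,0,0,0,0,0.6],[0,0,0,0,0,0,0.4],[0,0,0,0,0,0,0.2],[0,0,0,0,0,0,0],[0,0,0,0,0,0,0],[0,0,0,0,0,0,0]]' >/dev/null
python3 -m crank '[[0,0,-0.15,0,0,0,0],[0,0,-0.4,0,0,0,0],[0,0,-0.7,0,0,0,0],[0,0,-1,0,0,0,0]]' >/dev/null
python3 -m crank '[[0,0,-0.4,0,0,0,0],[0,0,-0.8,0,0,0,0],[0,0,-1,0,0,0,0],[0,0,-1,0,0,0,0],[0,0,-1,0,0,0,0]]' >/dev/null
python3 - <<'E'
from h import *
show()
p,D=capture('side');q,E=capture('top')
for n,d in(("side",D),("top",E)):
    C=cloud(n,d).reshape(-1,3);m=(abs(C[:,0]-487)<75)&(abs(C[:,1]-338)<75)&(C[:,2]>95)&(C[:,2]<125)
    print(n,m.sum(),C[m].mean(0).round(1) if m.sum() else 0,np.percentile(C[m][:,2],[50,95]) if m.sum() else 0)
C=cloud("top",E);c=C[147:180,400:434].reshape(-1,3);c=c[(c[:,2]>6)&(c[:,2]<30)];print("ink",cv2.minAreaRect(c[:,:2].astype(np.float32)))
c=C[244:264,242:264].reshape(-1,3);c=c[(c[:,2]>10)&(c[:,2]<90)];print("stamp",len(c),c.mean(0),c[:,2].max())
cv2.imwrite('pics/f9.png',np.hstack([cv2.resize(p[140:380,240:400,::-1],(320,480)),cv2.resize(q[130:280,150:300,::-1],(480,480))]))
E
```

```text
t 24.75 tcp [487.3 339.  460. ] grasp [488.  338.6 305. ] tooly [ 0.231  0.973 -0.002] toolz [ 0.004 -0.003 -1.   ] F [-0.6  0.3 -0.4] w 1.001 gf 0.0 q [ 0.41  0.44  1.18 -0.    1.52 -0.93]
side 720 [488.4 343.3 110.4] [112.79323561 118.03129887]
top 299 [488.3 337.1 113.8] [115.77684916 119.63763664]
ink ((639.0885620117188, -257.5614013671875), (81.55438995361328, 78.30311584472656), 29.93986701965332)
stamp 71 [378.92852262 195.74448603  47.82489694] 71.53365315470933
```

View pics/f9.png

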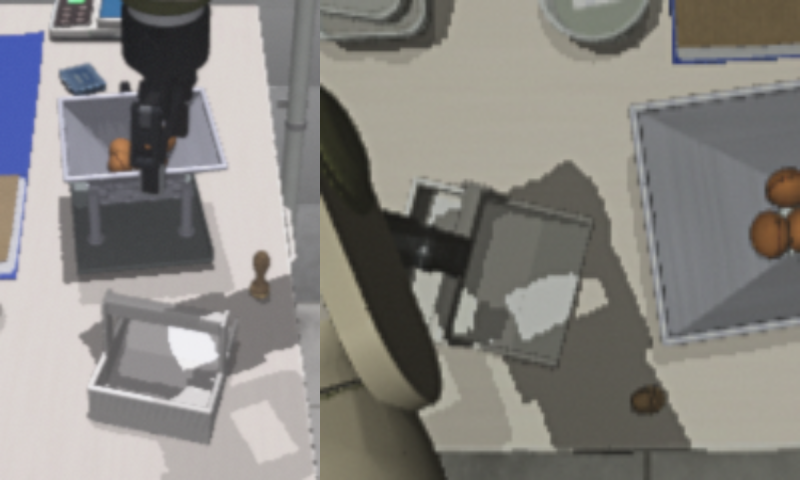

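The tray stands upright and empty at (165,370), the gripper is clear, and the stamp is unmoved. The job is done.

```bash
python3 -c "
from rig import ticket
print(ticket.finish_job())"
```

```text
the job is handed in; nothing more can be done
None
```

The job is handed in: the gate is fully home, all six walnuts are in the hopper above it, the empty tray stands upright at its original place, and the arm never came near the stamp pad or hand stamp (the stamp measured unmoved; my re-measure of the pad was too noisy to confirm, but it looked unmoved in the final picture).

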